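Nest the tapered hose sleeves loosely in the sloping holder

ROBOT

A 6-joint arm with a two-finger parallel gripper is mounted at the origin on a cart in front of the work surface, level with it; the furniture and walls round the work are solid. World frame = base frame: x ahead of the robot, y to its left, z up, the work surface at z = 0. Lengths are in m, angles in rad, forces in N, time in s.
With the tool pointing down it reaches from about 0.375 to 0.9 m from the base axis. Payload 3.1 kg.
Tool frame: the origin (TCP) lies midway between the tips of the shut fingers; the grasp point (between the pads) lies 19 mm behind it (grip_depth is the distance from the TCP to the grasp point, in m); z points along the fingers, y is the line along which they close (so a half turn about z gives the same grasp; the last joint's range is limited). The gripper opens to 85 mm and grips with 20 to 120 N. Pads are 22 mm wide; open, the fingers measure 114 mm over their backs; the gripper's body (76 mm by 85 mm) begins 54 mm behind the grasp point. The pads swing forward as they close: fully open they stand 13 mm farther back than shut.
Start: joints at [-1.373, 0.527, 1.433, -0, 1.181, -0.178], TCP at [0.229, -0.581, 0.231] pointing down, gripper open.
Joint ranges: [-3.08, 3.08], [-0.75, 2.2], [0.22, 2.44], [-1.43, 4.57], [0, 2.65], [-2.85, 2.85]. Speed limits (rad/s): [2.79, 2.79, 3.14, 3.14, 3.14, 3.14].

INTERFACE

Orientations are given as a 3x3 rotation matrix whose columns are the frame's x, y, z axes.
In Python, from bench import * gives the robot as it stands. The module is installed in compiled form; this text tells all that it offers.
- The arm moves only by the tool carry_out, never from a script. Its argument "series" is text: rows parted by semicolons, each of 4 numbers parted by spaces: the shift along the tool's x, y, z in mm, then the turn about the tool's z in rad. A call has 1 to 12 rows; each row shifts and turns the commanded pose from where the row before left it, along the tool's axes as they then stand; what a row does not reach is not made up. A row lasts 1/8 s, in which the tool goes at most 62.5 mm and 10.7 degrees, less where a joint would pass 70% of its speed; a pose out of reach is approached as far as the arm can. A call with a gripper value outside its range is refused whole. "fingers" is the opening, from 0 (shut) to 1 (fully open), set as the call begins (left out, the last holds). The fingers move at their own pace and stop on an object; the grip force is fixed at half the most. Time passes only in rows, so rows that do not move let the fingers close. It gives the time, the measured TCP pose, the force, the opening and the grip force at its end, in the units of the state.
- get_obs(): the state, without advancing time (a new reading comes with each control period).
- snapshot(name): name is "scene" or "top"; returns a dict with "image" (420x560x3 uint8, blue, green, red), "fx", "fy", "cx", "cy" (pixels), "cam_to_world" (4x4, takes a point from camera to world coordinates). Camera axes: x right, y down, z forward; pixel columns grow to the right and rows downward; lengths in m; the calibration is good to about 2 mm. A picture is of the moment at which its call begins. There is no depth.
- sign_off(): hands the job in; it is judged then, once.
Trained networks look in the newest picture that a camera, given by its name, has taken for a name from the list of things; names that differ only in an ending like _2 or _b are one class to them, and where a whole thing is asked for, a point or a joint stands for the part that bears it (a point fixed in the world has none). Each returns a list of dicts, best first, with "score" (0 to 1); they miss things now and then, are a little off and sometimes report something else, mostly with a low value. They report only what shows in the picture. A call takes as long as a camera call. They do not tell look-alikes from the thing itself.
- recognise(target, camera): "at" ([column, row] in pixels, amid what is visible of it).
- cut_out(target, camera): "region" (420x560 bool, what is visible of it) and "at" ([column, row] in pixels, amid what is visible of it).
- tip_of(target, camera): "at" ([column, row] in pixels: a listed point, or the origin of a listed thing).
The state is a dict: "time_s": time; "joints": joint angles; "dq": joint speeds; "effort": joint torques, N m; "ee_pos": TCP position; "tcp_rot": TCP orientation; "force": force on the tool from outside, world axes, zero at the start; "moment": the same for the moment, N m; "opening": opening from 0.0 (shut) to 1.0 (fully open); "grasp_force": force on a finger pad.
Only numpy, scipy, OpenCV 4.12 (cv2) and the standard library are available. Lean on these libraries where they do the work, as an engineer would, in place of code of your own. Each camera call takes 0.05 s, during which the arm holds its last target. There are 200 camera calls.

TASK

Put the set of turned wooden hose sleeves away in the sloping holder: first lower the middle sleeve, narrow end first, into the wide sleeve that sits in the holder, then the small sleeve into the middle one. Each must sit down in the taper under its own weight only, so that it lifts out again freely: lower it gently, do not drop it or press it home, because pushing drives the wide sleeve down in the holder and jams the set. Let go of them and leave the other things on the bench where they are.

Things in the scene. Friction and masses are not known exactly. Their poses are not given: they have to be found in the camera images.
- holder: brown wooden holder screwed to the bench: base 120 x 120 x 16 mm, two cheeks and a collar board 112 mm wide; origin at the centre of the underside, on the bench. The sleeve axis lies in the holder's x-z plane and leans 30 degrees from vertical towards its -x (roughly to the robot), so the mouth looks up and to -x. Place and yaw vary.
- wide_mouth (a point): centre of the top rim of the wide sleeve held in the holder, about 147 mm above the bench; z axis points out of the mouth along the sleeve, 30 degrees from vertical. The wide sleeve is turned pale wood, 100 mm long, 76 mm over the rim; bore 58.5 mm across at the rim, narrowing 3 mm per 10 mm of depth to 40 mm at 62 mm depth.
- wide_sleeve (a joint): how far the wide sleeve has been pushed down along its axis in the friction-tight collar of the holder, m: 0 at the start, 0.020 at the stop. It stays still under the weight of the nested sleeves but slides, and does not come back, under a push of about 8 to 10 N more. A sleeve let go 8 mm above its rest slides down by itself; let go 40 mm above, it cocks and sticks.
- middle_sleeve: middle tapered sleeve, pale wood, hollow, 105 mm long, 0.2 kg, standing on its narrow end; origin at the centre of that end, z axis towards the wide end. Outside 42 mm at the narrow end, widening 3 mm per 10 mm to a straight collar 60 mm across (from 60 mm to the top), to be gripped. It comes to rest in the wide sleeve with its narrow end about 55 mm below the wide mouth: about 50 mm stands out.
- middle_mouth (a point): centre of the top rim of the middle sleeve, 105 mm from its origin along its z axis, which points out of the mouth. Its bore is 46.4 mm across at the rim and narrows by 3 mm per 10 mm of depth, down to 30 mm at 55 mm depth.
- small_sleeve: small tapered sleeve, pale wood, hollow, 92 mm long, 0.12 kg, standing on its narrow end; origin at the centre of that end, z axis towards the wide end. Outside 32 mm at the narrow end, widening 3 mm per 10 mm to a straight collar 48 mm across (from 53 mm to the top), to be gripped. It comes to rest in the middle one with its narrow end about 48 mm below the middle mouth: about 44 mm stands out.
- wedge: bystander: pale wooden wedge, 24 x 85 x 20 mm, lying on the bench; origin under its centre.
- pencil: bystander: red flat carpenter's pencil, 174 mm long, 13 mm wide, lying on the bench; origin under its centre.
- plane: bystander: small wooden block plane, 46 x 135 x 85 mm, standing at the left; origin under its centre.
- spare_knob: bystander: dark turned wooden knob, 44 mm across and 50 mm tall, standing at the left; origin under its centre.
Things that resemble listed ones, but are neither listed nor needed, are in the scene too. What is shaped like the small_sleeve but blue is not meant.

How it is judged:
On the way:
1. the middle sleeve sits loosely in the wide sleeve, let go, with the small one not yet in it (z of middle_sleeve in the frame of wide_mouth below -0.044 m and distance between middle_sleeve and wide_mouth below 0.07 m and angle between the z axis of middle_sleeve and the z axis of wide_mouth, either way round below 0.12 rad and linear speed of middle_sleeve below 0.02 m/s and contact force between middle_sleeve and the fingers below 0.1 N and distance between small_sleeve and middle_mouth above 0.06 m), for 0.2 s.
At the end, for the whole second after the job is handed in: Middle sleeve's narrow end 44 to 70 mm inside the wide mouth, small sleeve's 37 to 62 mm inside the middle mouth, axes within 0.12 rad, both at rest, wide sleeve pushed down less than 4 mm, bystanders within 30 mm of their places (z of middle_sleeve in the frame of wide_mouth below -0.044 m and angle between the z axis of middle_sleeve and the z axis of wide_mouth, either way round below 0.12 rad and distance between middle_sleeve and wide_mouth below 0.07 m and z of small_sleeve in the frame of middle_mouth below -0.037 m and angle between the z axis of small_sleeve and the z axis of middle_mouth, either way round below 0.12 rad and distance between small_sleeve and middle_mouth below 0.062 m and value of joint wide_sleeve below 0.004 m and linear speed of each of middle_sleeve, small_sleeve below 0.02 m/s); the robot touches nothing.
It fails at once if the wide sleeve was driven down more than 4 mm in the holder (pressed or dropped in: the set is jammed) (value of joint wide_sleeve above 0.004 m).
It fails at once if a bystander (wedge, pencil, plane or spare knob) was moved more than 30 mm (distance of any of wedge, pencil, plane, spare_knob from where it was at the start of the episode above 0.03 m).
It also fails if it takes over 72 s, if anything falls off the work surface, if the arm or the gripper's body presses on something with over 40 N, if the wrist force passes 120 N, or if a joint passes its speed limit or range.

## Working session

There is one attempt and no reset: what is moved stays moved. The work goes in short steps, Python scripts to look and compute and a tool call to move; the robot and the scene stay as the last step left them, time stands still between calls to the robot, and variables do not carry over. Pictures are saved under pics/ and viewed, at most 10 in all, crops included, and the job is handed in when it is done.

Besides the shell and the picture viewer there is one more tool, called after "Emit:" in YAML: its name, and indented under it one key for each argument. carry_out: Moves the arm, as the interface text tells. Its arguments: {"type":"object","properties":{"series":{"type":"string"},"fingers":{"type":"number"}},"required":["series"]}

```bash
mkdir -p pics; cat > h.py <<'E'
from bench import *
import numpy as np, cv2
def ray(s,px):
    T=np.array(s["cam_to_world"]);d=T[:3,:3]@np.array([(px[0]-s["cx"])/s["fx"],(px[1]-s["cy"])/s["fy"],1.]);return T[:3,3],d/np.linalg.norm(d)
def onz(s,px,z):
    o,d=ray(s,px);return o+d*(z-o[2])/d[2]
def tri(rs):
    A=0;b=0
    for o,d in rs:
        P=np.eye(3)-np.outer(d,d);A=A+P;b=b+P@o
    p=np.linalg.solve(A,b);return p,max(np.linalg.norm((np.eye(3)-np.outer(d,d))@(p-o)) for o,d in rs)
def proj(s,p):
    T=np.array(s["cam_to_world"]);c=T[:3,:3].T@(np.asarray(p)-T[:3,3]);return np.array([s["fx"]*c[0]/c[2]+s["cx"],s["fy"]*c[1]/c[2]+s["cy"]])
E
python3 - <<'E'
from h import *
np.set_printoptions(precision=3,suppress=True)
for c in("scene","top"):
    s=snapshot(c);cv2.imwrite(f"pics/{c}0.png",s["image"])
    print(c,np.array(s["cam_to_world"]),s["fx"])
    for n in("middle_sleeve","small_sleeve","middle_mouth","wide_mouth","holder","wedge","pencil","plane","spare_knob"):
        for r in tip_of(n,c)[:4]:
            print(n,np.round(r["at"],1),round(r["score"],2),onz(s,r["at"],{"middle_mouth":.105,"wide_mouth":.147}.get(n,0)))
print(get_obs())
E
```

```text
scene [[-0.718 -0.375  0.587 -0.334]
 [-0.696  0.417 -0.585  0.857]
 [-0.025 -0.828 -0.56   0.926]
 [ 0.     0.     0.     1.   ]] 518.3776526394811
small_sleeve [268.4 274.6] 0.75 [0.446 0.128 0.   ]
small_sleeve [215. 293.] 0.74 [0.498 0.273 0.   ]
small_sleeve [231.5 271.6] 0.64 [0.53  0.187 0.   ]
wide_mouth [296.7 192.2] 0.64 [ 0.514 -0.06   0.147]
holder [294.5 234.6] 0.78 [ 0.517 -0.053  0.   ]
holder [329.9 211.6] 0.71 [ 0.517 -0.218  0.   ]
wedge [263.3 249.6] 0.4 [0.534 0.061 0.   ]
pencil [328.8 211.5] 0.42 [ 0.52  -0.216 -0.   ]
plane [183.2 305.6] 0.86 [0.522 0.358 0.   ]
plane [293.8 233.8] 0.57 [ 0.521 -0.054  0.   ]
spare_knob [147.8 307. ] 0.87 [ 0.584  0.422 -0.   ]
top [[ 0.007 -0.983  0.185  0.249]
 [-1.    -0.003  0.022 -0.007]
 [-0.021 -0.185 -0.983  1.46 ]
 [ 0.     0.     0.     1.   ]] 499.5115655833915
middle_sleeve [408.7 207.4] 0.84 [ 0.54  -0.369 -0.   ]
middle_sleeve [264.3 210.5] 0.73 [0.529 0.059 0.   ]
small_sleeve [222.9 207.7] 0.75 [0.537 0.183 0.   ]
small_sleeve [189.8 223.1] 0.73 [0.49 0.28 0.  ]
small_sleeve [243.2 234.3] 0.55 [0.457 0.121 0.   
[... 212 characters left out ...]
]
wedge [265.9 206.8] 0.63 [0.54  0.054 0.   ]
pencil [356.1 211.6] 0.59 [ 0.527 -0.213  0.   ]
plane [166.  212.7] 0.57 [0.521 0.353 0.   ]
spare_knob [151.2 192.8] 0.72 [0.582 0.401 0.   ]
{'time_s': 1.0, 'joints': array([-1.374,  0.527,  1.433,  0.   ,  1.181, -0.179]), 'dq': array([-0.002,  0.001,  0.001,  0.002,  0.002, -0.001]), 'effort': array([ -0.   , -44.233, -17.842,  -0.   ,   0.001,  -0.   ]), 'ee_pos': array([ 0.229, -0.581,  0.231]), 'tcp_rot': array([[ 0.93 ,  0.367,  0.   ],
       [ 0.367, -0.93 , -0.   ],
       [ 0.   ,  0.   , -1.   ]]), 'force': array([-0.096, -0.754, -0.405]), 'moment': array([-0.018,  0.002,  0.052]), 'grasp_force': 0.0, 'opening': 0.9974839565729628}
```

View pics/scene0.png

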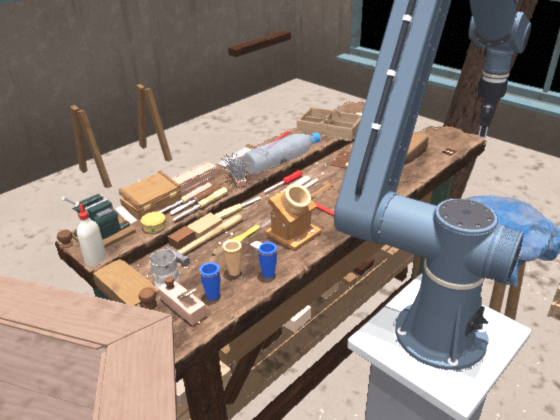

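View pics/top0.png

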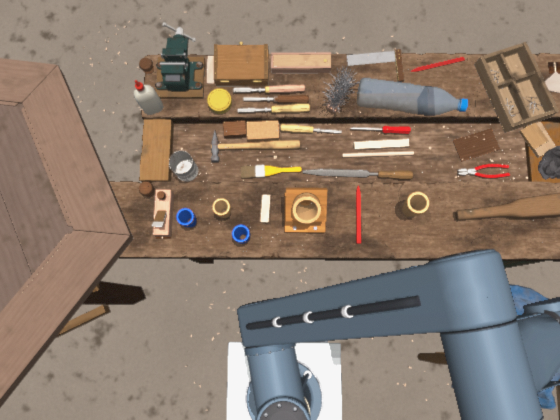

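The top view shows the middle sleeve's rim at about (417,203), the wooden small sleeve at (222,207), the look-alike blue cups at (186,217) and (241,234), the holder at (306,210), the pencil at (359,215) and the wedge at (265,208). The scene view shows the small sleeve at (232,255) and the wide mouth at (297,195). The arm hides the middle sleeve there.

The tool can't be tilted, so I'll lean each sleeve inside the grip by pivoting it on the bench. First I need the holder yaw and the rim centres.

```bash
python3 - <<'E'
from h import *
np.set_printoptions(precision=3,suppress=True)
sc=snapshot("scene");st=snapshot("top")
a=tip_of("wide_mouth","scene");b=tip_of("wide_mouth","top")
if a and b: print("wide",tri([ray(sc,a[0]["at"]),ray(st,b[0]["at"])]))
for c,s in(("scene",sc),("top",st)):
    for r in cut_out("holder",c)[:1]:
        m=r["region"].astype(np.uint8);ct=max(cv2.findContours(m,0,2)[0],key=cv2.contourArea)
        p=cv2.approxPolyDP(ct,3,True)[:,0];print(c,"holder",[(tuple(q),onz(s,q,.0)[:2].round(3)) for q in p])
    for n in("middle_sleeve","small_sleeve"):
        for r in cut_out(n,c)[:4]:
            ys,xs=np.where(r["region"]);print(c,n,np.round(r["at"],1),round(r["score"],2),xs.min(),xs.max(),ys.min(),ys.max())
im=st["image"]
A=cv2.resize(im[180:245,275:340],(520,520),interpolation=cv2.INTER_CUBIC)
B=cv2.resize(im[185:220,400:435],(260,260),interpolation=cv2.INTER_CUBIC);C=cv2.resize(im[190:225,205:240],(260,260),interpolation=cv2.INTER_CUBIC)
cv2.imwrite("pics/z1.png",np.hstack([A,np.vstack([B,C])]))
E
```

```text
wide (array([ 0.493, -0.048,  0.157]), np.float64(0.003506771783349446))
scene holder [((np.int32(292), np.int32(184)), array([ 0.722, -0.262])), ((np.int32(269), np.int32(199)), array([ 0.713, -0.141])), ((np.int32(272), np.int32(209)), array([ 0.664, -0.105])), ((np.int32(266), np.int32(232)), array([ 0.59 , -0.005])), ((np.int32(296), np.int32(249)), array([ 0.467, -0.005])), ((np.int32(320), np.int32(229)), array([ 0.479, -0.125])), ((np.int32(309), np.int32(222)), array([ 0.528, -0.131])), ((np.int32(315), np.int32(205)), array([ 0.577, -0.215])), ((np.int32(308), np.int32(191)), array([ 0.65 , -0.265]))]
scene small_sleeve [229.6 256.7] 0.96 223 241 240 275
scene small_sleeve [211.5 275.7] 0.93 200 220 263 299
scene small_sleeve [268.8 257.9] 0.58 258 276 242 277
top holder [((np.int32(286), np.int32(188)), array([ 0.598, -0.005])), ((np.int32(285), np.int32(231)), array([ 0.468, -0.003])), ((np.int32(324), np.int32(231)), array([ 0.468, -0.118])), ((np.int32(326), np.int32(189)), array([ 0.595, -0.125]))]
top middle_sleeve [416.6 201. ] 0.73 402 428 193 216
top small_sleeve [220.6 202.8] 0.82 213 230 199 217
top small_sleeve [184.9 218.8] 0.65 177 195 209 226
top small_sleeve [238.5 228.5] 0.64 232 250 225 243
```

View pics/z1.png

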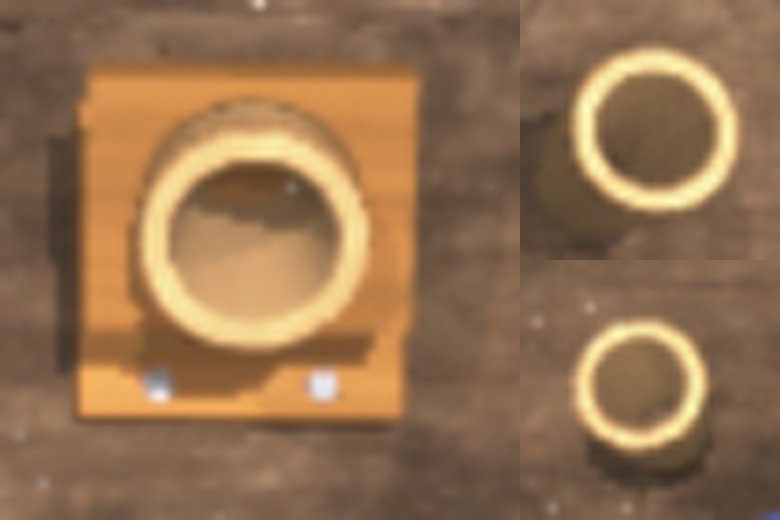

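The enlarged crops put the wide rim centre at about (306.4,209.5), the middle rim at (417.9,202) and the small rim at (220.9,206.3). The holder base is square to the image, so yaw is about 0.

```bash
python3 - <<'E'
from h import *
np.set_printoptions(precision=4,suppress=True)
st=snapshot("top")
for n,p,z in(("wide",(306.4,209.5),.147),("mid",(417.9,202),.105),("small",(220.9,206.3),.092)): print(n,onz(st,p,z))
for p in((284.4,231.3),(324.8,231.3)): print("base front",onz(st,p,.016))
o=get_obs();R=o["tcp_rot"];print(R.T@(np.array([onz(st,(417.9,202),.105)[0],onz(st,(417.9,202),.105)[1],.25])-o["ee_pos"])*1000)
E
```

```text
wide [ 0.5041 -0.0602  0.147 ]
mid [ 0.5343 -0.3688  0.105 ]
small [0.5231 0.1767 0.092 ]
base front [ 0.4645 -0.001   0.016 ]
base front [ 0.465  -0.1188  0.016 ]
[361.6564 -85.8135 -18.7111]
```

Emit:
carry_out:
  series: "45 -10.5 0 0; 45 -10.5 0 0; 45 -11 0 0; 45 -11 0 0; 45 -11 0 0; 45 -11 0 0; 46 -10.5 0 0; 46 -10.5 0 0; 0 0 0 0.125; 0 0 0 0.125; 0 0 0 0.126; 0 0 0 0"
  fingers: 1

```text
time_s: 3.05
ee_pos: [0.5346, -0.3684, 0.2313]
tcp_rot: [[1.0, 0.001, -0.0], [0.001, -1.0, 0.0], [-0.0, -0.0, -1.0]]
force: [-0.2, -0.1, 0.2]
opening: 0.996
grasp_force: 0.0
```

Emit:
carry_out:
  series: "0 0 45 0; 0 0 45 0; 0 0 45 0; 0 0 26 0; 0 0 10 0; 0 0 0 0"

```text
time_s: 3.8
ee_pos: [0.5346, -0.3686, 0.0602]
tcp_rot: [[1.0, 0.001, -0.0], [0.001, -1.0, 0.0], [-0.0, -0.0, -1.0]]
force: [-0.1, -0.4, 1.2]
opening: 1.001
grasp_force: 0.0
```

Emit:
carry_out:
  series: "0 0 0 0; 0 0 0 0; 0 0 0 0; 0 0 0 0; 0 0 0 0; 0 0 0 0"
  fingers: 0

```text
time_s: 4.55
ee_pos: [0.5355, -0.369, 0.0623]
tcp_rot: [[1.0, 0.0, 0.002], [0.0, -1.0, -0.002], [0.002, 0.002, -1.0]]
force: [-1.8, 1.5, 5.5]
opening: 0.69
grasp_force: 64.2
```

Emit:
carry_out:
  series: "-5 0 0 0; -5 0 -0.3 0; -5 0 -0.5 0; 0 0 0 0"

```text
time_s: 5.05
ee_pos: [0.52, -0.3697, 0.0623]
tcp_rot: [[1.0, -0.0, 0.002], [-0.0, -1.0, -0.003], [0.002, 0.003, -1.0]]
force: [1.6, -0.3, 6.9]
opening: 0.687
grasp_force: 65.1
```

Emit:
carry_out:
  series: "-5 0 0.2 0; -5 0 0.2 0; -5 0 0.5 0; -5 0 0.8 0; -5 0 1 0; -5 0 1.2 0; 0 0 0 0"

```text
time_s: 5.92
ee_pos: [0.496, -0.3705, 0.0626]
tcp_rot: [[1.0, -0.004, 0.015], [-0.004, -1.0, -0.007], [0.015, 0.007, -1.0]]
force: [11.2, 6.0, 22.5]
opening: 0.687
grasp_force: 66.2
```

```bash
python3 - <<'E'
from h import *
st=snapshot("top");sc=snapshot("scene")
u,v=proj(sc,[.5,-.37,.06]).astype(int);a,b=proj(st,[.5,-.37,.06]).astype(int);print(u,v,a,b)
f=lambda i,u,v:cv2.resize(i[max(v-40,0):max(v-40,0)+80,u-40:u+40],(400,400),interpolation=cv2.INTER_CUBIC)
cv2.imwrite("pics/t1.png",np.hstack([f(st["image"],a,b),f(sc["image"],u,v)]))
E
```

```text
364 178 414 217
```

View pics/t1.png

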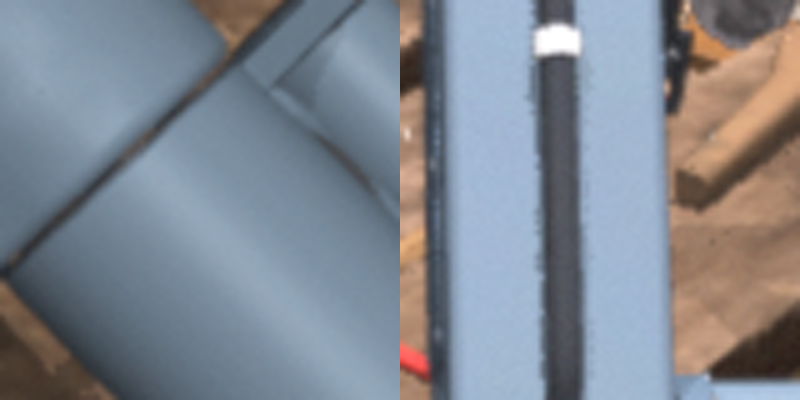

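Emit:
carry_out:
  series: "-4 0 0 0; -4 0 0 0; 0 0 0 0; 0 0 -15 0; 0 0 -40 0; 0 0 -50 0; 0 0 -50 0; 0 0 -50 0; 0 0 0 0"

```text
time_s: 7.15
ee_pos: [0.4816, -0.3699, 0.2655]
tcp_rot: [[1.0, -0.001, 0.002], [-0.001, -1.0, -0.005], [0.002, 0.005, -1.0]]
force: [0.8, -0.6, -2.4]
opening: 0.687
grasp_force: 65.5
```

Emit:
carry_out:
  series: "-10 -45 0 0; -10 -45 0 0; -10 -45 0 0; -10 -45 0 0; 0 -45 0 0; 0 -45 0 0; 0 -30 0 0; 0 -10 0 0; 0 0 0 0; 0 0 0 0"

```text
time_s: 8.4
ee_pos: [0.4415, -0.0595, 0.2617]
tcp_rot: [[1.0, -0.001, -0.001], [-0.001, -1.0, -0.0], [-0.001, 0.0, -1.0]]
force: [-0.3, -0.0, -2.6]
opening: 0.69
grasp_force: 65.7
```

```bash
cat > look.py <<'E'
from h import *
import sys
o=get_obs();p=o["ee_pos"];print(p,o["force"])
sc=snapshot("scene");st=snapshot("top")
for c,s in(("scene",sc),("top",st)):
    for n in("middle_sleeve","middle_mouth","small_sleeve","wide_mouth"):
        print(c,n,[(np.round(r["at"],1),round(r["score"],2)) for r in tip_of(n,c)[:3]])
u,v=proj(sc,p).astype(int);k=50
x0,y0=max(u-k,0),max(v-k,0)
f=lambda s:cv2.resize(s["image"][y0:y0+2*k,x0:x0+2*k],(600,600),interpolation=cv2.INTER_CUBIC)
print("crop origin",x0,y0,"scale 6");cv2.imwrite(sys.argv[1],f(sc))
E
python3 look.py pics/t2.png
```

```text
[ 0.4414997  -0.05947078  0.2616716 ] [-0.28225349 -0.00348446 -2.61778944]
scene middle_sleeve [(array([311.4, 184.2]), 0.85)]
scene middle_mouth [(array([313.6, 148.6]), 0.93)]
scene small_sleeve [(array([233.3, 272.6]), 0.88), (array([210.1, 292.8]), 0.71), (array([269. , 275.8]), 0.61)]
scene wide_mouth [(array([296.8, 192.6]), 0.72)]
top middle_sleeve [(array([306.8, 224.3]), 0.61), (array([148.7, 192. ]), 0.44)]
top middle_mouth [(array([311.1, 222.3]), 0.5)]
top small_sleeve [(array([192.6, 220.5]), 0.7), (array([223.9, 206.8]), 0.57), (array([241.6, 231.7]), 0.48)]
top wide_mouth [(array([151.8, 193.6]), 0.26)]
crop origin 266 115 scale 6
```

View pics/t2.png

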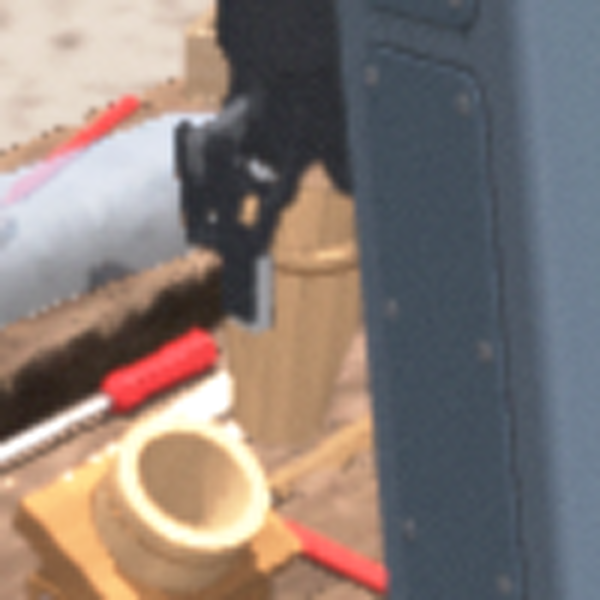

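The scene crop shows the held sleeve with its narrow end near crop (282,435), the visible collar around (300,270), and the wide mouth at (195,485). I'll fit the in-hand tilt by comparing these with model projections.

```bash
python3 - <<'E'
from h import *
o=get_obs();p=o["ee_pos"];s=snapshot("scene")
Z=np.array([0,0,1.]);n=80;im=s["image"]
g=p+[0,0,.022]
out=[]
for t in(0,10,20,30,40):
    t=np.radians(t);a=np.array([-np.sin(t),0,np.cos(t)]);b=np.array([np.cos(t),0,np.sin(t)])
    c0=g-a*.084
    def ring(h,r):
        return np.array([proj(s,c0+a*h+r*(np.cos(q)*b+np.sin(q)*np.array([0,1,0]))) for q in np.linspace(0,2*np.pi,60)])
    print(np.degrees(t),"narrow",proj(s,c0).round(1),"mouth",proj(s,c0+a*.105).round(1))
    J=cv2.resize(im[130:200,280:350],(380,380),interpolation=cv2.INTER_CUBIC);k=380/70
    for h,r in((0,.021),(.06,.030),(.105,.030)): cv2.polylines(J,[((ring(h,r)-[280,130]+.5)*k).astype(int)],True,(0,255,0),1)
    out.append(J)
print("tri",tri([ray(s,(311.4,184.2)),ray(snapshot("top"),(306.8,224.3))]))
cv2.imwrite("pics/f1.png",np.vstack([np.hstack([out[0],out[2]]),np.hstack([out[3],out[4]])])[:, :][::1][:760])
i=cv2.imread("pics/f1.png");cv2.imwrite("pics/f1.png",cv2.resize(i,(600,600)))
E
```

```text
0.0 narrow [315.9 185.2] mouth [316.5 150.3]
10.0 narrow [311.8 182.9] mouth [317.5 150.9]
20.0 narrow [307.9 179.9] mouth [318.6 151.6]
29.999999999999996 narrow [304.2 176.3] mouth [319.5 152.6]
40.0 narrow [301.  172.2] mouth [320.4 153.6]
tri (array([ 0.45643801, -0.05853109,  0.19726281]), np.float64(0.0008137197534930846))
```

View pics/f1.png

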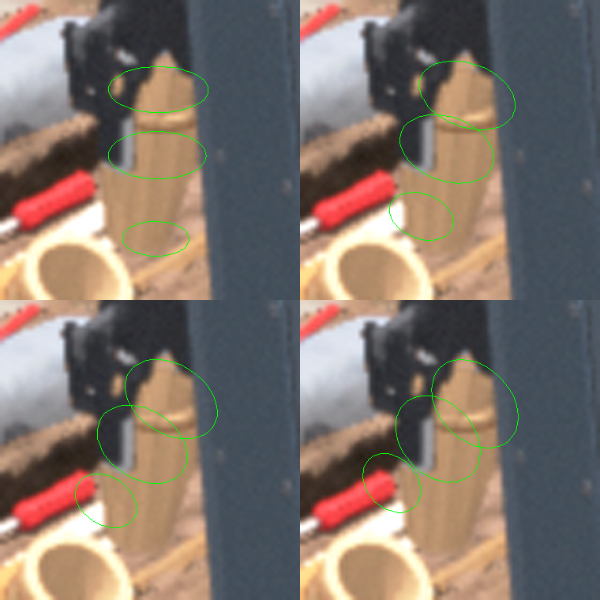

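The overlay shows the sleeve leaning only about 10° (narrow end triangulated at (0.456, -0.059, 0.197)), so it slid on the bench with the hard grip. I'll go on with the pivot on a free patch beside the wedge, with a softer finger setting.

Emit:
carry_out:
  series: "0 0 -15 0; 20 -25 0 0; 30 -35 0 0; 35 -35 0 0; 35 -35 0 0; 28 -34 0 0; 0 0 40 0; 0 0 50 0; 0 0 50 0; 0 0 40 0; 0 0 15 0; 0 0 0 0"

```text
time_s: 10.5
ee_pos: [0.5895, 0.1055, 0.0816]
tcp_rot: [[1.0, -0.0, -0.001], [-0.0, -1.0, 0.0], [-0.001, -0.0, -1.0]]
force: [0.7, -0.2, -2.4]
opening: 0.688
grasp_force: 65.6
```

Emit:
carry_out:
  series: "0 0 3 0; 0 0 3 0; 0 0 3 0; 0 0 0 0"

```text
time_s: 11.0
ee_pos: [0.5897, 0.1055, 0.0734]
tcp_rot: [[1.0, -0.0, 0.0], [-0.0, -1.0, 0.0], [0.0, -0.0, -1.0]]
force: [0.5, -0.1, -2.1]
opening: 0.684
grasp_force: 65.7
```

Emit:
carry_out:
  series: "0 0 0 0; 0 0 0 0"
  fingers: 0.66

```text
time_s: 11.25
ee_pos: [0.5898, 0.1055, 0.0733]
tcp_rot: [[1.0, -0.0, 0.0], [-0.0, -1.0, 0.0], [0.0, -0.0, -1.0]]
force: [0.5, -0.1, -2.3]
opening: 0.691
grasp_force: 65.7
```

Emit:
carry_out:
  series: "0 0 3 0; 0 0 3 0; 0 0 2 0; 0 0 0 0"
  fingers: 0.68

```text
time_s: 11.75
ee_pos: [0.5895, 0.1055, 0.0649]
tcp_rot: [[1.0, -0.0, -0.001], [-0.0, -1.0, 0.0], [-0.001, -0.0, -1.0]]
force: [0.1, -0.2, -2.0]
opening: 0.691
grasp_force: 65.7
```

Emit:
carry_out:
  series: "0 0 2 0; 0 0 2 0; 0 0 1 0; 0 0 0 0"
  fingers: 0.687

```text
time_s: 12.25
ee_pos: [0.5905, 0.1055, 0.0626]
tcp_rot: [[1.0, -0.0, 0.002], [-0.0, -1.0, -0.0], [0.002, 0.0, -1.0]]
force: [-2.3, -0.4, 10.6]
opening: 0.686
grasp_force: 56.6
```

Emit:
carry_out:
  series: "0 0 0 0; 0 0 0 0"
  fingers: 0.692

```text
time_s: 12.5
ee_pos: [0.5905, 0.1055, 0.0625]
tcp_rot: [[1.0, 0.0, 0.002], [0.0, -1.0, -0.0], [0.002, 0.0, -1.0]]
force: [-1.0, -0.5, 10.2]
opening: 0.693
grasp_force: 35.6
```

Emit:
carry_out:
  series: "0 0 0 0; -3 0 1 0; -4 0 0.5 0; -4 0 0.5 0; -4 0 0.5 0; 0 0 0 0"
  fingers: 0.695

```text
time_s: 13.25
ee_pos: [0.5815, 0.1059, 0.0621]
tcp_rot: [[1.0, -0.001, 0.016], [-0.001, -1.0, 0.001], [0.016, -0.001, -1.0]]
force: [3.4, 1.5, 13.4]
opening: 0.701
grasp_force: 23.1
```

Emit:
carry_out:
  series: "-5 0 0.5 0; -5 0 1 0; -5 0 1 0; -5 0 1 0; -5 0 0.5 0; 0 0 0 0; 0 0 0 0"

```text
time_s: 14.12
ee_pos: [0.5509, 0.1059, 0.0549]
tcp_rot: [[1.0, -0.0, 0.003], [-0.0, -1.0, 0.001], [0.003, -0.001, -1.0]]
force: [-0.1, 3.3, 7.6]
opening: 0.697
grasp_force: 19.4
```

```bash
python3 look.py pics/t3.png
```

```text
[0.55085371 0.10591216 0.05488635] [-0.09260714  3.30717275  7.57561298]
scene middle_sleeve []
scene middle_mouth [(array([242. , 227.7]), 0.79)]
scene small_sleeve [(array([214.4, 292. ]), 0.69), (array([235. , 271.2]), 0.65), (array([267.3, 275. ]), 0.6)]
scene wide_mouth [(array([297.3, 193.4]), 0.88)]
top middle_sleeve []
top middle_mouth []
top small_sleeve []
top wide_mouth [(array([302. , 212.2]), 0.62)]
crop origin 196 189 scale 6
```

View pics/t3.png

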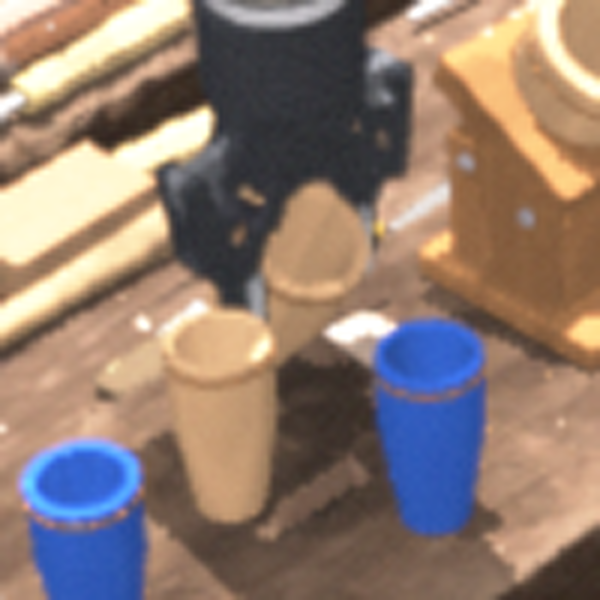

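The crop shows the middle sleeve clearly leaning now, with its open mouth at crop (317,240). I'll grip it hard, lift it and fit the tilt from the masks.

Emit:
carry_out:
  series: "0 0 0 0; 0 0 0 0; 0 0 -15 0; 0 0 -40 0; 0 0 -50 0; 0 0 -50 0; 0 0 -50 0; 0 0 -5 0; 0 0 0 0; 0 0 0 0"
  fingers: 0

```text
time_s: 15.88
ee_pos: [0.5479, 0.1054, 0.2614]
tcp_rot: [[1.0, -0.0, -0.006], [-0.0, -1.0, -0.0], [-0.006, 0.0, -1.0]]
force: [0.4, 0.0, -2.5]
opening: 0.691
grasp_force: 65.5
```

```bash
cat > fit.py <<'E'
from h import *
import sys
from scipy.optimize import minimize
name,L,r0,r1,hc=sys.argv[1:2]+[float(v) for v in sys.argv[2:6]]
# name length r_narrow r_collar collar_start
o=get_obs();p=o["ee_pos"];print("tcp",p.round(4),o["force"].round(1))
S={c:snapshot(c) for c in("scene","top")}
g=p+[0,0,.024]
def geo(t,off,dx):
    a=np.array([-np.sin(t),0,np.cos(t)]);b=np.array([np.cos(t),0,np.sin(t)]);return a,b,g+[dx,0,0]-a*off
def hull(s,t,off,dx):
    a,b,c=geo(t,off,dx);P=[proj(s,c+a*h+r*(np.cos(q)*b+np.sin(q)*np.array([0,1,0]))) for h,r in((0,r0),(hc,r1),(L,r1)) for q in np.linspace(0,6.28,40)]
    return cv2.convexHull(np.array(P,np.float32))
M={}
for c in S:
    for r in cut_out(name,c):
        print(c,np.round(r["at"],1),round(r["score"],2),r["region"].sum())
        if np.linalg.norm(r["at"]-proj(S[c],g-[0,0,.03]))<25: M[c]=r["region"];break
for n in(name,name.replace("sleeve","mouth")):
    for c in S: print(n,c,[(np.round(r["at"],1),round(r["score"],2)) for r in tip_of(n,c)[:4]])
s=S["scene"];m=M["scene"]
ys,xs=np.where(m);pts=np.c_[xs,ys].astype(np.float32)
lo=ys>np.percentile(ys,35)   # lower part free of fingers
def cost(v):
    H=hull(s,np.radians(v[0]),v[1]/1000,0)
    img=np.zeros((m.shape[0]*4,m.shape[1]*4),np.uint8);cv2.fillConvexPoly(img,((H[:,0]+.5)*4).astype(np.int32),255)
    A=cv2.resize(img,(m.shape[1],m.shape[0]),interpolation=cv2.INTER_AREA)/255.
    yc=np.percentile(ys,35);W=np.zeros_like(A);W[int(yc):]=1
    return (m*(1-A)).sum()+(W*A*(~m)).sum()
best=min(((cost((t,f)),t,f) for t in range(0,51,2) for f in range(int(L*600),int(L*1000),3)))
r=sorted(((cost((t,f)),t,f) for t in range(0,51,2) for f in range(int(L*600),int(L*1000),3)))[:6];print(r)
t,f=np.radians(best[1]),best[2]/1000;a,b,c=geo(t,f,0);print("narrow rel TCP",((c-p)*1000).round(1))
E
python3 fit.py middle_sleeve .105 .021 .030 .060
```

```text
tcp [0.5479 0.1054 0.2614] [ 0.4  0.  -2.5]
scene [241.7 173.8] 0.83 577
middle_sleeve scene [(array([230.3, 184. ]), 0.94), (array([230.2, 272.7]), 0.61)]
middle_sleeve top []
middle_mouth scene [(array([238.8, 159.3]), 0.87), (array([292.1, 232.5]), 0.2)]
middle_mouth top [(array([301.6, 211.5]), 0.69), (array([242.9, 181.3]), 0.49)]
[(np.float64(155.13333333333333), 36, 87), (np.float64(157.45098039215685), 34, 87), (np.float64(159.38823529411764), 34, 84), (np.float64(159.6313725490196), 36, 84), (np.float64(160.61960784313726), 34, 81), (np.float64(162.02352941176468), 36, 90)]
narrow rel TCP [ 51.1   0.  -46.4]
```

```bash
python3 - <<'E'
from h import *
s=snapshot("scene");y=get_obs()["ee_pos"][1]
def pl(px):
    o,d=ray(s,px);return o+d*(y-o[1])/d[1]
n=tip_of("middle_sleeve","scene")[0]["at"];m=tip_of("middle_mouth","scene")[0]["at"]
A,B=pl(n),pl(m);print(A,B,np.linalg.norm(B-A),np.degrees(np.arctan2(A[0]-B[0],B[2]-A[2])),(A-get_obs()["ee_pos"])*1000)
for t in(25,30,35,40):
    a=np.array([-np.sin(np.radians(t)),0,np.cos(np.radians(t))]);g=get_obs()["ee_pos"]+[0,0,.024]
    for f in(.080,.086): print(t,f,proj(s,g-a*f).round(1),proj(s,g+a*(.105-f)).round(1))
cv2.imwrite("pics/t4.png",cv2.resize(s["image"][130:210,200:290],(720,640)[:2],interpolation=cv2.INTER_CUBIC)[:600])
E
```

```text
[0.60274987 0.10549285 0.2124964 ] [0.55771357 0.10549285 0.29913418] 0.09764411325255716 27.46644055579384 [ 5.30548133e+01  3.08965384e-03 -5.11806290e+01]
25 0.08 [234.9 185.8] [244.  159.4]
25 0.086 [234.4 187.2] [243.4 161. ]
30 0.08 [233.3 184. ] [244.5 160. ]
30 0.086 [232.7 185.3] [243.9 161.5]
35 0.08 [231.7 182. ] [245.1 160.7]
35 0.086 [231.  183.2] [244.3 162. ]
40 0.08 [230.2 179.9] [245.6 161.3]
40 0.086 [229.4 180.9] [244.6 162.5]
```

View pics/t4.png

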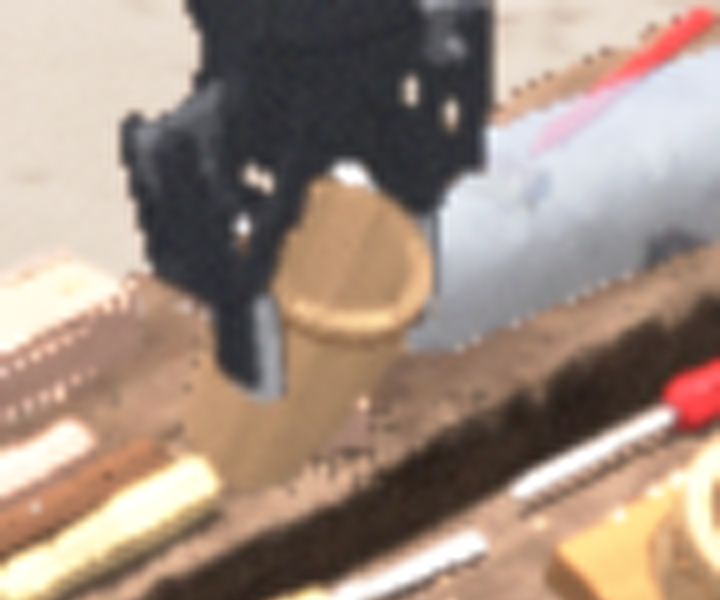

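The crop shows the rim centre at about px (244,163) and the narrow end at (229.5,185.5). That is a lean of 33–36°, with the narrow end about 51 mm ahead of and 48 mm below the TCP, which is good enough to start inserting.

Emit:
carry_out:
  series: "-15 20 0 0; -20 30 0 0; -20 30 0 0; -20 30 0 0; -20 30 0 0; -15 20 0 0; -5 5.5 0 0; 0 0 0 0; 0 0 0 0"

```text
time_s: 17.55
ee_pos: [0.4353, -0.0595, 0.2639]
tcp_rot: [[1.0, 0.0, 0.001], [0.0, -1.0, 0.0], [0.001, -0.0, -1.0]]
force: [-0.5, 0.3, -1.6]
opening: 0.687
grasp_force: 65.5
```

```bash
python3 - <<'E'
from h import *
s=snapshot("scene");o=get_obs();p=o["ee_pos"];print(p,o["force"])
print("wide rim pred",proj(s,[.504,-.06,.147]),tip_of("wide_mouth","scene")[:1])
q=lambda n:[(np.round(r["at"],1),round(r["score"],2)) for r in tip_of(n,"scene")[:2]]
print("narrow pred",proj(s,p+[.051,0,-.048]),q("middle_sleeve"),q("middle_mouth"))
E
```

```text
[ 0.43524753 -0.05942168  0.26380103] [-1.51609936e-03 -8.87299533e-01 -3.08764904e+00]
wide rim pred [299.16026196 193.50300175] [{'at': [296.4, 193.2], 'score': 0.79}]
narrow pred [303.74121866 174.53349709] [(array([301.9, 175.5]), 0.68)] [(array([313.8, 151. ]), 0.95)]
```

Emit:
carry_out:
  series: "0 0 15 0; 0 0 19 0; 5 0 8.7 0; 5 0 8.7 0; 5 0 8.7 0; 5 0 8.7 0; 2.5 0 4.3 0; 2.5 0 4.3 0; 0 0 0 0"

```text
time_s: 18.88
ee_pos: [0.4597, -0.06, 0.1861]
tcp_rot: [[1.0, -0.0, -0.0], [-0.0, -1.0, 0.0], [-0.0, -0.0, -1.0]]
force: [0.9, 0.2, -2.4]
opening: 0.685
grasp_force: 65.5
```

Emit:
carry_out:
  series: "0 0 0 0; 2.5 0 4.3 0; 2.5 0 4.3 0; 2.5 0 4.3 0; 0 0 0 0"
  fingers: 0.695

```text
time_s: 19.5
ee_pos: [0.4671, -0.0599, 0.1729]
tcp_rot: [[1.0, -0.0, -0.001], [-0.0, -1.0, 0.0], [-0.001, -0.0, -1.0]]
force: [0.2, 0.3, -2.9]
opening: 0.699
grasp_force: 19.5
```

Emit:
carry_out:
  series: "1.5 0 2.6 0; 1.5 0 2.6 0; 1.5 0 2.6 0; 0 0 0 0"

```text
time_s: 20.0
ee_pos: [0.4717, -0.06, 0.1654]
tcp_rot: [[1.0, -0.0, -0.0], [-0.0, -1.0, 0.0], [-0.0, -0.0, -1.0]]
force: [0.6, -0.7, -1.7]
opening: 0.693
grasp_force: 19.5
```

Emit:
carry_out:
  series: "1 0 1.7 0; 1 0 1.7 0; 1 0 1.7 0; 0 0 0 0"

```text
time_s: 20.5
ee_pos: [0.4747, -0.06, 0.1604]
tcp_rot: [[1.0, -0.0, -0.0], [-0.0, -1.0, 0.0], [-0.0, -0.0, -1.0]]
force: [0.5, 0.3, -2.8]
opening: 0.693
grasp_force: 19.5
```

Emit:
carry_out:
  series: "1 0 1.7 0; 1 0 1.7 0; 0 0 0 0"

```text
time_s: 20.88
ee_pos: [0.4767, -0.06, 0.157]
tcp_rot: [[1.0, -0.0, -0.0], [-0.0, -1.0, 0.0], [-0.0, -0.0, -1.0]]
force: [0.5, 0.2, -3.1]
opening: 0.694
grasp_force: 19.5
```

Emit:
carry_out:
  series: "1 0 1.7 0; 0 0 0 0"

```text
time_s: 21.12
ee_pos: [0.4777, -0.06, 0.1553]
tcp_rot: [[1.0, -0.0, -0.0], [-0.0, -1.0, 0.0], [-0.0, -0.0, -1.0]]
force: [-0.6, -0.7, -2.8]
opening: 0.692
grasp_force: 19.5
```

Emit:
carry_out:
  series: "0.5 0 0.9 0; 0.5 0 0.9 0; 0 0 0 0"

```text
time_s: 21.5
ee_pos: [0.4788, -0.06, 0.1536]
tcp_rot: [[1.0, -0.0, 0.0], [-0.0, -1.0, -0.0], [0.0, 0.0, -1.0]]
force: [0.6, 0.2, -2.1]
opening: 0.694
grasp_force: 19.5
```

Emit:
carry_out:
  series: "0.5 0 0.9 0; 0.5 0 0.9 0; 0 0 0 0"

```text
time_s: 21.88
ee_pos: [0.48, -0.06, 0.152]
tcp_rot: [[1.0, -0.0, 0.001], [-0.0, -1.0, -0.0], [0.001, 0.0, -1.0]]
force: [0.9, 1.4, -0.8]
opening: 0.698
grasp_force: 19.5
```

Emit:
carry_out:
  series: "0.5 0 0.9 0; 0 0 0 0"

```text
time_s: 22.12
ee_pos: [0.4806, -0.06, 0.1511]
tcp_rot: [[1.0, -0.0, 0.001], [-0.0, -1.0, -0.0], [0.001, 0.0, -1.0]]
force: [1.1, 1.1, 1.8]
opening: 0.695
grasp_force: 19.6
```

Emit:
carry_out:
  series: "0 0 0 0; 0 0 0 0"
  fingers: 0.71

```text
time_s: 22.38
ee_pos: [0.4799, -0.0599, 0.1508]
tcp_rot: [[1.0, -0.0, -0.001], [-0.0, -1.0, 0.0], [-0.001, -0.0, -1.0]]
force: [-0.0, 0.8, -0.6]
opening: 0.711
grasp_force: 0.5
```

Emit:
carry_out:
  series: "0 0 0 0; 0 0 0 0; 0 0 0 0; 0 0 0 0; 0 0 0 0"
  fingers: 1

```text
time_s: 23.0
ee_pos: [0.4801, -0.06, 0.1509]
tcp_rot: [[1.0, -0.0, 0.0], [-0.0, -1.0, -0.0], [0.0, 0.0, -1.0]]
force: [-0.9, -1.1, 0.1]
opening: 1.005
grasp_force: 0.0
```

Emit:
carry_out:
  series: "0 0 -10 0; 0 0 -30 0; 0 0 -50 0; 0 0 -50 0; 20 -45 0 0; 20 -55 0 0; 0 -60 0 0; 0 -50 0 0; 0 0 0 0"

```text
time_s: 24.12
ee_pos: [0.5196, 0.1532, 0.2915]
tcp_rot: [[1.0, 0.005, 0.001], [0.005, -1.0, 0.001], [0.001, -0.001, -1.0]]
force: [-0.0, -0.1, -0.2]
opening: 0.999
grasp_force: 0.0
```

```bash
python3 - <<'E'
from h import *
s=snapshot("scene");t=snapshot("top");print(get_obs()["ee_pos"])
for n in("middle_mouth","middle_sleeve","wide_mouth"):
  for c,q in(("scene",s),("top",t)): print(n,c,[(np.round(r["at"],1),round(r["score"],2)) for r in tip_of(n,c)[:3]])
a=np.array([-.5,0,.866]);w=np.array([.504,-.06,.147])
for d in(.05,.06,.07,.1): print(d,proj(s,w+a*d).round(1),proj(t,w+a*d).round(1))
f=lambda i,x,y:cv2.resize(i[y:y+80,x:x+60],(390,520),interpolation=cv2.INTER_CUBIC)
cv2.imwrite("pics/m1.png",np.hstack([f(s["image"],265,170),f(t["image"],276,175)]))
E
```

```text
[0.51995488 0.15018558 0.29134591]
middle_mouth scene [(array([301. , 185.4]), 0.73)]
middle_mouth top [(array([308.5, 214.3]), 0.94)]
middle_sleeve scene [(array([290.4, 204.7]), 0.82)]
middle_sleeve top [(array([306.5, 201.3]), 0.62), (array([166.2, 212.2]), 0.51), (array([302.4, 211.5]), 0.38)]
wide_mouth scene [(array([295. , 191.8]), 0.62), (array([233.3, 272.1]), 0.47)]
wide_mouth top [(array([301. , 211.9]), 0.81)]
0.05 [305.8 183.4] [307.  215.9]
0.06 [307.2 181.3] [307.2 217.2]
0.07 [308.6 179.2] [307.3 218.5]
0.1 [312.9 172.7] [307.8 222.7]
```

View pics/m1.png

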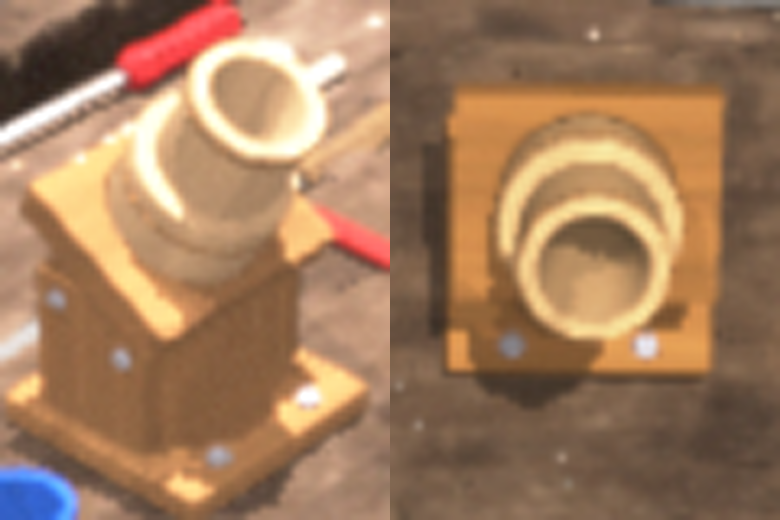

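Both views show the middle sleeve seated and let go. Its rim is at scene px (304.7,185.4) and top px (307.5,216.1), matching about 50 mm standing out. Now the small sleeve.

Emit:
carry_out:
  series: "3 -26 0 0; 0 0 0 0; 0 0 50 0; 0 0 50 0; 0 0 50 0; 0 0 50 0; 0 0 27 0; 0 0 10 0; 0 0 0 0"

```text
time_s: 25.65
ee_pos: [0.5234, 0.1755, 0.0539]
tcp_rot: [[1.0, -0.001, -0.0], [-0.001, -1.0, -0.0], [-0.0, 0.0, -1.0]]
force: [0.7, 0.4, 0.2]
opening: 0.999
grasp_force: 0.0
```

Emit:
carry_out:
  series: "0 0 0 0; 0 0 0 0; 0 0 0 0; 0 0 0 0; 0 0 0 0; 0 0 0 0; 0 0 0 0"
  fingers: 0

```text
time_s: 26.52
ee_pos: [0.5242, 0.1764, 0.0555]
tcp_rot: [[1.0, 0.0, 0.003], [0.0, -1.0, 0.0], [0.003, -0.0, -1.0]]
force: [-0.7, 0.4, 5.2]
opening: 0.551
grasp_force: 60.8
```

Emit:
carry_out:
  series: "0 0 -15 0; 0 0 -20 0; 20 15 0 0; 30 28 0 0; 20 28 0 0; 0 0 0 0; 0 0 18 0; 0 0 10 0; 0 0 4 0; 0 0 3 0; 0 0 0 0"

```text
time_s: 27.9
ee_pos: [0.5919, 0.1057, 0.0555]
tcp_rot: [[1.0, 0.001, -0.002], [0.001, -1.0, -0.0], [-0.002, 0.0, -1.0]]
force: [-4.2, 1.2, 10.4]
opening: 0.549
grasp_force: 62.7
```

Emit:
carry_out:
  series: "0 0 1 0; 0 0 0 0"
  fingers: 0.556

```text
time_s: 28.15
ee_pos: [0.5931, 0.1062, 0.0551]
tcp_rot: [[1.0, 0.001, 0.001], [0.001, -1.0, 0.001], [0.001, -0.001, -1.0]]
force: [-3.6, 1.9, 11.0]
opening: 0.552
grasp_force: 21.8
```

Emit:
carry_out:
  series: "-4 0 0 0; -4 0 0 0; -4 0 0 0; -4 0 0 0; 0 0 0 0"

```text
time_s: 28.78
ee_pos: [0.5815, 0.1066, 0.0554]
tcp_rot: [[1.0, -0.0, 0.011], [-0.0, -1.0, 0.002], [0.011, -0.002, -1.0]]
force: [3.3, 3.3, 6.4]
opening: 0.555
grasp_force: 19.4
```

Emit:
carry_out:
  series: "-4 0 0.5 0; -4 0 0.5 0; -5 0 0.8 0; -5 0 1 0; -5 0 1 0; -3 0 1 0; 0 0 0 0; 0 0 0 0"

```text
time_s: 29.78
ee_pos: [0.5537, 0.1068, 0.0502]
tcp_rot: [[1.0, 0.0, 0.007], [0.0, -1.0, 0.002], [0.007, -0.002, -1.0]]
force: [-0.3, 4.3, 8.1]
opening: 0.555
grasp_force: 20.2
```

Emit:
carry_out:
  series: "0 0 0 0; 0 0 0 0; 0 0 -15 0; 0 0 -40 0; 0 0 -50 0; 0 0 -50 0; 0 0 -50 0; 0 0 -10 0; 0 0 0 0; 0 0 0 0"
  fingers: 0

```text
time_s: 31.02
ee_pos: [0.5495, 0.105, 0.261]
tcp_rot: [[1.0, -0.0, -0.005], [-0.0, -1.0, -0.0], [-0.005, 0.0, -1.0]]
force: [0.1, -0.9, -2.0]
opening: 0.55
grasp_force: 62.1
```

```bash
python3 fit.py small_sleeve .092 .016 .024 .053; python3 - <<'E'
from h import *
s=snapshot("scene");p=get_obs()["ee_pos"];g=p+[0,0,.024]
for t in(0,20,25,30,35,40):
    a=np.array([-np.sin(np.radians(t)),0,np.cos(np.radians(t))])
    print(t,proj(s,g-a*.079).round(1),proj(s,g+a*.013).round(1))
u,v=proj(s,p).astype(int);x0,y0=u-45,v-30;print(x0,y0)
cv2.imwrite("pics/s1.png",cv2.resize(s["image"][y0:y0+75,x0:x0+90],(720,600),interpolation=cv2.INTER_CUBIC))
E
```

```text
tcp [0.5495 0.105  0.261 ] [ 0.1 -0.9 -2. ]
scene [239.4 173.6] 0.78 337
top [182.2 215.6] 0.71 162
small_sleeve scene [(array([268.2, 273.8]), 0.8), (array([234.7, 185.5]), 0.59)]
small_sleeve top [(array([189.5, 222.1]), 0.46), (array([241.7, 235.4]), 0.43), (array([165.1, 213.6]), 0.19)]
0 [243.6 192.6] [241.2 161.7]
20 [236.5 187.4] [242.4 162.5]
25 [234.9 185.8] [242.7 162.8]
30 [233.2 183.9] [243.  163.1]
35 [231.7 182. ] [243.3 163.4]
40 [230.2 179.9] [243.6 163.8]
197 144Traceback (most recent call last):
  File "fit.py", line 20, in <module>
    for c in S: print(n,c,[(np.round(r["at"],1),round(r["score"],2)) for r in tip_of(n,c)[:4]])
                                                                              ~~~~~~^^^^^
ValueError: it knows: holder, middle_mouth, middle_sleeve, pencil, plane, small_sleeve, spare_knob, wedge, wide_mouth
```

View pics/s1.png

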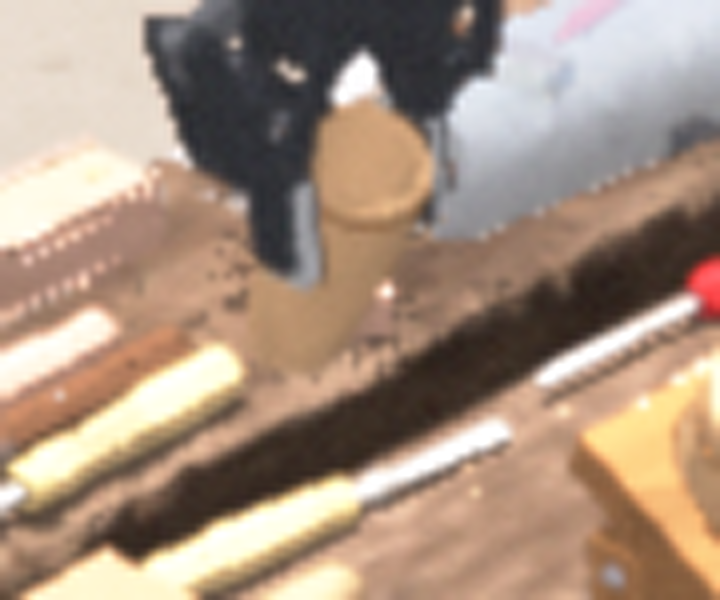

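The last view shows the small sleeve leaning about 30°, with its rim at px (243.5,164) and its narrow end at (233,186.5). That puts the narrow end about 41 mm ahead of and 47 mm below the TCP.

Emit:
carry_out:
  series: "0 0 -20 0; -15 15 0 0; -20 25 0 0; -22 30 0 0; -22 30 0 0; -22 30 0 0; -20 25 0 0; -10 10 0 0; 0 0 0 0; 0 0 0 0"

```text
time_s: 32.62
ee_pos: [0.4209, -0.0596, 0.2833]
tcp_rot: [[1.0, 0.0, 0.001], [0.0, -1.0, 0.0], [0.001, -0.0, -1.0]]
force: [0.5, -0.8, -2.4]
opening: 0.547
grasp_force: 62.1
```

```bash
python3 - <<'E'
from h import *
s=snapshot("scene");o=get_obs();p=o["ee_pos"];print(p,o["force"])
q=lambda n:[(np.round(r["at"],1),round(r["score"],2)) for r in tip_of(n,"scene")[:3]]
print("narrow pred",proj(s,p+[.041,0,-.047]),q("small_sleeve"),"mm",proj(s,[.479,-.06,.19]),q("middle_mouth"))
for r in cut_out("small_sleeve","scene"):
    ys,xs=np.where(r["region"]);print(r["at"],xs.min(),xs.max(),ys.min(),ys.max())
a=np.array([-.5,0,.866]);b=np.array([.866,0,.5]);c=p+[.041,0,-.047]
P=np.array([proj(s,c+.016*(np.cos(t)*b+np.sin(t)*np.array([0,1,0]))) for t in np.linspace(0,6.28,40)]);print("pred narrow disc",P.min(0),P.max(0))
E
```

```text
[ 0.42088344 -0.05948498  0.28320213] [ 0.66611489  0.14090324 -1.92945636]
narrow pred [310.5436512  170.94571738] [(array([309.8, 172.4]), 0.89), (array([211.1, 293.2]), 0.82), (array([267.4, 274.5]), 0.78)] mm [305.83360939 183.47510622] [(array([301. , 183.7]), 0.75)]
[210.9, 276.6] 200 221 262 299
[268.4, 261.0] 259 276 242 276
[317.9, 163.7] 306 329 143 176
[148.2, 300.2] 139 156 288 308
pred narrow disc [305.00480095 166.13338692] [316.03801809 175.79704342]
```

Emit:
carry_out:
  series: "0 0 9 0; 5 0 8.7 0; 5 0 8.7 0; 5 0 8.7 0; 4 0 6.9 0; 2.5 0 4.3 0; 2.5 0 4.3 0; 0 0 0 0"

```text
time_s: 33.83
ee_pos: [0.4442, -0.06, 0.2323]
tcp_rot: [[1.0, -0.0, -0.0], [-0.0, -1.0, 0.0], [-0.0, -0.0, -1.0]]
force: [0.7, 0.3, -1.2]
opening: 0.548
grasp_force: 62.1
```

Emit:
carry_out:
  series: "0 0 0 0; 2 0 3.5 0; 2 0 3.5 0; 0 0 0 0"
  fingers: 0.556

```text
time_s: 34.33
ee_pos: [0.4481, -0.0599, 0.2252]
tcp_rot: [[1.0, -0.0, -0.001], [-0.0, -1.0, 0.0], [-0.001, -0.0, -1.0]]
force: [-0.7, 0.2, -1.6]
opening: 0.554
grasp_force: 19.4
```

Emit:
carry_out:
  series: "1.5 0 2.6 0; 1.5 0 2.6 0; 1.5 0 2.6 0; 0 0 0 0"

```text
time_s: 34.83
ee_pos: [0.4526, -0.0599, 0.2175]
tcp_rot: [[1.0, -0.0, -0.0], [-0.0, -1.0, 0.0], [-0.0, -0.0, -1.0]]
force: [0.2, 0.8, -2.0]
opening: 0.556
grasp_force: 19.4
```

Emit:
carry_out:
  series: "1 0 1.7 0; 1 0 1.7 0; 1 0 1.7 0; 1 0 1.7 0; 0 0 0 0"

```text
time_s: 35.45
ee_pos: [0.4566, -0.06, 0.2108]
tcp_rot: [[1.0, -0.0, -0.0], [-0.0, -1.0, 0.0], [-0.0, -0.0, -1.0]]
force: [0.3, -0.8, -2.1]
opening: 0.557
grasp_force: 19.4
```

Emit:
carry_out:
  series: "1 0 1.7 0; 1 0 1.7 0; 0 0 0 0"

```text
time_s: 35.83
ee_pos: [0.4587, -0.06, 0.2074]
tcp_rot: [[1.0, -0.0, -0.0], [-0.0, -1.0, 0.0], [-0.0, -0.0, -1.0]]
force: [0.3, 0.1, -1.0]
opening: 0.558
grasp_force: 19.4
```

Emit:
carry_out:
  series: "1 0 1.7 0; 0 0 0 0; 0 0 0 0"

```text
time_s: 36.2
ee_pos: [0.4596, -0.06, 0.2058]
tcp_rot: [[1.0, -0.0, -0.0], [-0.0, -1.0, 0.0], [-0.0, -0.0, -1.0]]
force: [-0.4, -0.2, -1.4]
opening: 0.558
grasp_force: 19.4
```

Emit:
carry_out:
  series: "0.5 0 0.9 0; 0.5 0 0.9 0; 0 0 0 0"

```text
time_s: 36.58
ee_pos: [0.4606, -0.06, 0.2039]
tcp_rot: [[1.0, -0.0, -0.0], [-0.0, -1.0, 0.0], [-0.0, -0.0, -1.0]]
force: [0.3, 0.3, -1.9]
opening: 0.557
grasp_force: 19.4
```

Emit:
carry_out:
  series: "0.5 0 0.9 0; 0.5 0 0.9 0; 0 0 0 0"

```text
time_s: 36.95
ee_pos: [0.4614, -0.0599, 0.2021]
tcp_rot: [[1.0, -0.0, -0.001], [-0.0, -1.0, 0.0], [-0.001, -0.0, -1.0]]
force: [-1.0, -0.0, -1.7]
opening: 0.557
grasp_force: 19.4
```

Emit:
carry_out:
  series: "0.5 0 0.9 0; 0 0 0.9 0; 0 0 0 0"

```text
time_s: 37.33
ee_pos: [0.4621, -0.0599, 0.2003]
tcp_rot: [[1.0, -0.0, -0.0], [-0.0, -1.0, 0.0], [-0.0, -0.0, -1.0]]
force: [-0.6, 0.4, -1.7]
opening: 0.557
grasp_force: 19.4
```

Emit:
carry_out:
  series: "0.5 0 0.9 0; 0 0 0 0"

```text
time_s: 37.58
ee_pos: [0.4624, -0.0599, 0.1994]
tcp_rot: [[1.0, -0.0, -0.001], [-0.0, -1.0, 0.0], [-0.001, -0.0, -1.0]]
force: [-2.1, 1.1, -2.0]
opening: 0.559
grasp_force: 19.5
```

Emit:
carry_out:
  series: "-0.5 0 0.5 0; -0.5 0 0.5 0; 0 0 0 0"

```text
time_s: 37.95
ee_pos: [0.4622, -0.0601, 0.1987]
tcp_rot: [[1.0, -0.0, 0.001], [-0.0, -1.0, -0.0], [0.001, 0.0, -1.0]]
force: [-0.7, 1.5, -0.0]
opening: 0.556
grasp_force: 19.5
```

Emit:
carry_out:
  series: "0 0 0.5 0; 0 0 0.5 0; 0 0 0 0"

```text
time_s: 38.33
ee_pos: [0.4622, -0.0601, 0.1979]
tcp_rot: [[1.0, -0.0, 0.001], [-0.0, -1.0, -0.0], [0.001, 0.0, -1.0]]
force: [0.4, 0.9, 3.5]
opening: 0.559
grasp_force: 19.7
```

Seating contact is about 5 N, so I'll release now.

Emit:
carry_out:
  series: "0 0 0 0; 0 0 0 0"
  fingers: 0.575

```text
time_s: 38.58
ee_pos: [0.4616, -0.0601, 0.1973]
tcp_rot: [[1.0, -0.0, -0.0], [-0.0, -1.0, -0.0], [-0.0, 0.0, -1.0]]
force: [0.3, 1.6, -0.4]
opening: 0.577
grasp_force: 0.3
```

Emit:
carry_out:
  series: "0 0 0 0; 0 0 0 0; 0 0 0 0; 0 0 0 0; 0 0 0 0"
  fingers: 1

```text
time_s: 39.2
ee_pos: [0.4616, -0.06, 0.1975]
tcp_rot: [[1.0, -0.0, -0.0], [-0.0, -1.0, -0.0], [-0.0, 0.0, -1.0]]
force: [-0.2, 0.4, 0.3]
opening: 1.005
grasp_force: 0.0
```

Emit:
carry_out:
  series: "0 0 -10 0; 0 0 -30 0; 0 0 -50 0; 0 0 -50 0; 20 -45 0 0; 20 -55 0 0; 0 -60 0 0; 0 -50 0 0; 0 0 0 0; 0 0 0 0"

```text
time_s: 40.45
ee_pos: [0.5016, 0.1498, 0.3379]
tcp_rot: [[1.0, 0.001, 0.0], [0.001, -1.0, -0.001], [0.0, 0.001, -1.0]]
force: [0.1, -0.6, -0.4]
opening: 1.003
grasp_force: 0.0
```

```bash
python3 - <<'E'
from h import *
s=snapshot("scene");t=snapshot("top");print(get_obs()["ee_pos"])
for n in("middle_mouth","small_sleeve","wide_mouth","wedge","pencil","plane","spare_knob"):
  for c,q in(("scene",s),("top",t)): print(n,c,[(np.round(r["at"],1),round(r["score"],2)) for r in tip_of(n,c)[:4]])
a=np.array([-.5,0,.866]);b=np.array([.866,0,.5]);w=np.array([.504,-.06,.147])
ring=lambda q,d,r:np.array([proj(q,w+a*d+r*(np.cos(k)*b+np.sin(k)*np.array([0,1,0]))) for k in np.linspace(0,6.28,40)])
for c,q in(("scene",s),("top",t)):
    for r in cut_out("small_sleeve",c):
        if abs(r["at"][0]-307)<15:
            ys,xs=np.where(r["region"]);print(c,"mask",xs.min(),xs.max(),ys.min(),ys.max(),r["score"])
    for d in(.094,.1,.106,.12): R=ring(q,d,.024);print(d,R.min(0).round(1),R.max(0).round(1))
k=lambda i,x,y:cv2.resize(i[y:y+80,x:x+60],(390,520),interpolation=cv2.INTER_CUBIC)
cv2.imwrite("pics/end.png",np.hstack([k(s["image"],270,150),k(t["image"],276,180)]))
E
```

```text
[0.50176916 0.14885706 0.33775283]
middle_mouth scene [(array([298.8, 183.6]), 0.54)]
middle_mouth top [(array([307.1, 201.7]), 0.58), (array([309.5, 212.2]), 0.51)]
small_sleeve scene [(array([268.3, 275.1]), 0.89), (array([214. , 292.1]), 0.81), (array([297.4, 193.7]), 0.62)]
small_sleeve top [(array([241.7, 235.8]), 0.77), (array([306.1, 208.4]), 0.63), (array([190.9, 219.6]), 0.61)]
wide_mouth scene [(array([298.9, 191.4]), 0.58)]
wide_mouth top [(array([304.5, 211.6]), 0.77)]
wedge scene [(array([262.7, 249.7]), 0.52)]
wedge top [(array([265.4, 209.1]), 0.75)]
pencil scene [(array([328.9, 211.3]), 0.52)]
pencil top [(array([359. , 208.5]), 0.83)]
plane scene [(array([183.3, 305.7]), 0.66)]
plane top [(array([166.1, 213.1]), 0.45)]
spare_knob scene [(array([147. , 305.8]), 0.53)]
spare_knob top [(array([153. , 192.9]), 0.51)]
scene mask 298 317 170 191 0.73
0.094 [303.7 166.8] [320.2 181.3]
0.1 [304.6 165.5] [321.1 180. ]
0.106 [305.4 164.1] [322.  178.7]
0.12 [307.4 161. ] [324.1 175.6]
top mask 298 317 208 230 0.88
0.094 [298.1 212.7] [317.3 230.7]
0.1 [298.1 213.6] [317.4 231.6]
0.106 [298.2 214.4] [317.6 232.5]
0.12 [298.3 216.3] [317.9 234.6]
```

```bash
python3 -c "
from bench import *
print(sign_off())"
```

```text
the job is handed in; nothing more can be done
None
```

I nested the middle sleeve in the wide one and the small sleeve in the middle one, let both go at about 4–5 N of contact, and handed the job in at about 41 s. Camera checks showed both seated at the expected depth and the bystanders in place; `sign_off()` gave no verdict.

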